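# Turn the wheel in the repair stand until its valve is on top

### The job

The barrow wheel in the repair stand has to be pumped up: push its spokes round with the closed fingertips, one spoke after another in at least two separate pushes, until the valve stem sits at the very top of the wheel, straight in line with the stand's fixed pointer. Only push: do not grip or force a spoke, do not push on the tyre or the valve stem, and leave the things lying around where they are. Take the hand away and leave the wheel at rest.

Things in the scene. Friction and masses are not known exactly. Their poses are not given: they have to be found in the camera images.
- wheel_stand: Grey steel stand fixed to the bench: base plate 240 x 200 x 8 mm, a short post behind the wheel and a thin arm that runs up behind the wheel to a small pointed steel pointer just above the tyre's top. Origin on the bench straight below the hub centre; x points horizontally away from the side the wheel faces, z up.
- axle: Fixed axle of the wheel. Origin at the hub centre, 150 mm above the bench. x points up the slope of the wheel's plane (35 degrees from level) at the pointer, y left seen from the front, z out of the front face (up and toward the robot). Hub 56 mm diameter; nut and axle end reach 44 mm in front of the middle plane. Post and pointer arm stay over 50 mm behind that plane except at the hub.
- wheel (a joint): Turn of the wheel about the axle's z axis in rad: 0 (or any whole turn) with the valve stem at the top, positive anticlockwise seen from the front (the valve goes from the top to the left, +y of the axle). Turns freely either way by many turns; stiff bearing, about 0.5 N m, it stays where it is left.
- spokes: Five straight round steel spokes, 14 mm thick, in the wheel's middle plane from the hub (28 mm from its centre) to the rim (115 mm). The valve stem lies midway between two of them: they stand at 36, 108, 180, 252 and 324 degrees from it. Origin at the hub centre, turning with the wheel; x points at the valve stem, z out of the front.
- tyre: The black rubber tyre, 340 mm outer and 244 mm inner diameter, 48 mm thick, on a steel rim; origin at the hub centre. Not to be pushed.
- valve_stem: Brass valve stem with black cap, 10 mm thick, 40 mm long, from the rim toward the hub and slightly out of the front (118 to 75 mm from the centre, up to 20 mm in front of the middle plane). Its frame is that of the wheel: origin at the hub centre, x points at the stem. Not to be pushed.
- valve (a point): The middle of the valve stem, 100 mm from the hub centre and 6 mm in front of the wheel's middle plane.
- tin: Bystander: round tin, 72 mm wide, 49 mm high; origin under its centre.
- small_box: Bystander: small lidded plastic box, 46 x 76 x 27 mm; origin under its centre.
- tape: Bystander: tape measure, 32 x 82 x 66 mm; origin under its centre.
- chalk_marker: Bystander: flat metal soapstone holder, 18 x 147 x 10 mm; origin under its centre.
- chisel: Bystander: cold chisel lying flat, 22 x 171 x 20 mm; origin under its centre.
- angle_piece: Bystander: offcut of angle steel, 68 x 70 x 34 mm; origin under its centre.
- loose_nut: Bystander: hexagon nut, 24 x 27 x 14 mm, lying on the stand's base plate behind the post; origin under its centre.

How it is judged:
By the outcome, as a careful person would: the job done as asked, in the order asked, and still so for the second after the job is handed in, with the robot touching nothing.
It also fails if it takes over 61 s, if anything falls off the work surface, if the arm or the gripper's body presses on something with over 40 N, if the wrist force passes 120 N, or if a joint passes its speed limit or range.

### The arm

A 6-joint arm with a two-finger parallel gripper is mounted at the origin on the work surface; the furniture and walls round the work are solid. World frame = base frame: x ahead of the robot, y to its left, z up, the work surface at z = 0. Lengths are in m, angles in rad, forces in N, time in s.
With the tool pointing down it reaches from about 0.35 to 0.975 m from the base axis. Payload 17.4 kg.
Tool frame: the origin (TCP) lies at the very end of the fingers, on their centre line; the grasp point (between the pads) lies 19 mm behind it; x points along the fingers, y is the direction in which the jaws open and shut, and the axes are right-handed (so a half turn about x gives the same grasp; the last joint's range is limited). The gripper opens to 85 mm and grips with 20 to 120 N. Pads are 22 mm wide; open, the fingers measure 114 mm over their backs; the gripper's body (76 mm by 85 mm) begins 54 mm behind the grasp point. The pads swing forward as they close: fully open they stand 13 mm farther back than shut.
Start: joints at [1.2, 0.116, 1.442, -0, 1.584, -0.038], TCP at [0.221, 0.638, 0.231] pointing down, gripper open.
Joint ranges: [-2.83, 2.83], [-0.83, 2.19], [0.07, 2.5], [-1.14, 4.28], [0.01, 3], [-2.97, 2.97]. Speed limits (rad/s): [1.89, 1.89, 2.22, 3.14, 3.14, 3.14].

### API

Orientations are given as a unit quaternion [x, y, z, w].
In Python, from rig import * gives the robot as it stands.
- The arm moves only by the shell command python3 -m inch 'ROWS'. ROWS is JSON, a list of rows, each a list of 7 numbers: the gripper's target within -1 to 1 (fully open at 1, half-way at 0, shut at -1), then the shift along the tool's x, y, z in units of 60 mm (1.0 is 60 mm), then the turn, a rotation vector about the tool's x, y, z in units of 8 degrees (1.0 is 8 degrees). A call has 1 to 8 rows; each row is the pose to reach, as a shift and turn from the pose commanded when the call began, along the tool's axes at that moment; what a row does not reach only later rows make up. A row lasts 1/8 s, in which the tool goes at most 62.5 mm and 10.7 degrees, less where a joint would pass 70% of its speed; a pose out of reach is approached as far as the arm can. A call with a gripper value outside its range is refused whole. The fingers move at their own pace and stop on an object; the grip force is fixed at half the most. Time passes only in rows, so rows that repeat a pose let the fingers close. It gives the time, the measured TCP pose, the force and the opening at its end, in the units of the state.
- get_state(): the state, without advancing time (a new reading comes with each control period).
- grab_frame(name): name is "scene" or "top" or "wrist"; returns a dict with "img" (384x512x3 uint8, blue, green, red), "fx", "fy", "cx", "cy" (pixels), "R" (3x3) and "t" (3): a world point X has camera coordinates R X + t. Camera axes: x right, y down, z forward; pixel columns grow to the right and rows downward; lengths in m; the calibration is good to about 2 mm. The wrist camera is an equidistant fisheye: a pixel r from the principal point sees the ray r / f radians off the axis. A picture is of the moment at which its call begins. There is no depth.
- finish_job(): hands the job in, once; it reports no verdict.
The state is a dict: "time_s": time; "joint_positions": joint angles; "qvel": joint speeds; "joint_efforts": joint torques, N m; "ee_pos": TCP position; "orientation": TCP orientation; "ft_force": force on the tool from outside, world axes, zero at the start; "moment": the same for the moment, N m; "grip_width": finger opening in m.
Only numpy, scipy, OpenCV 4.12 (cv2) and the standard library are available. Lean on these libraries where they do the work, as an engineer would, in place of code of your own. Each camera call takes 0.05 s, during which the arm holds its last target. There are 200 camera calls.

## Working session

There is one attempt and no reset: what is moved stays moved. The work goes in short steps, Python scripts to look and compute and a shell command to move; the robot and the scene stay as the last step left them, time stands still between calls to the robot, and variables do not carry over. Pictures are saved under pics/ and viewed, about 8 in all and at most 12, crops included, and the job is handed in when it is done.

```bash
ls; mkdir -p pics
python3 - <<'E'
from rig import *
import cv2
print(get_state())
for n in("scene","top"):
    f=grab_frame(n); cv2.imwrite(f"pics/{n}0.png",f["img"]); print(n,f["fx"],f["fy"],f["cx"],f["cy"],f["R"],f["t"])
E
```

```text
pics
{'time_s': 0.0, 'joint_positions': array([ 1.20017603e+00,  1.16491976e-01,  1.44229292e+00, -4.11729589e-05,
        1.58403810e+00, -3.78247285e-02]), 'qvel': array([-0.00129852,  0.00087787,  0.00014598, -0.00030343, -0.00104707,
        0.00019569]), 'joint_efforts': array([-2.24571879e-03, -7.31947803e+01, -6.32509446e+01, -2.43730983e-04,
        6.10719741e-03, -3.29426683e-06]), 'ee_pos': array([0.22047218, 0.63775496, 0.23054098]), 'orientation': array([ 0.11669004,  0.69741389, -0.11754785,  0.69726595]), 'ft_force': array([ 0.49778738, -0.31889683, -0.23376099]), 'moment': array([ 0.08031542,  0.00687322, -0.00083422]), 'grip_width': 0.08555419946196773}
scene 366.8777479562473 366.8777479562473 251.6676817765022 192.34051405034748 [[ 0.77772872 -0.62857078  0.00606724]
 [-0.37040593 -0.46605774 -0.80348593]
 [ 0.50787546  0.62264674 -0.59529283]] [-0.39194198  0.3405885   0.92979186]
top 393.7850532391144 393.7850532391144 258.1898970890888 189.25060555902505 [[-0.02200681 -0.99975636 -0.00170906]
 [-0.98892448  0.02201929 -0.14677709]
 [ 0.14677897 -0.00153996 -0.98916812]] [0.06713176 0.55737868 1.16280584]
```

View pics/scene0.png

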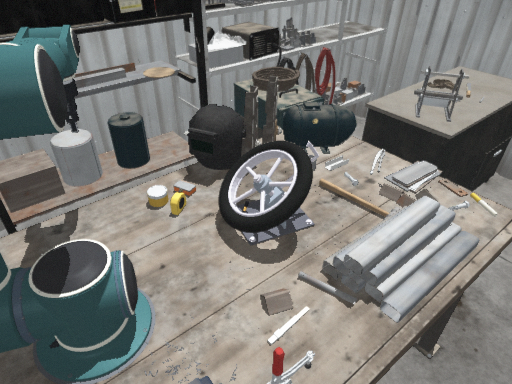

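View pics/top0.png

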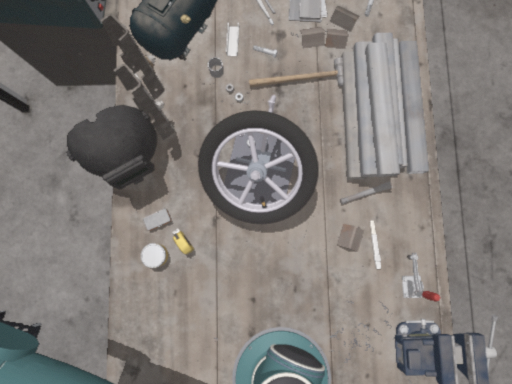

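The top view shows the wheel with its hub near (257,172), a brass stem at about (264,205), and a pointer candidate near (273,100). I'll zoom in on both views.

Run:
```python
import cv2,numpy as np
a=cv2.imread("pics/top0.png")[85:235,190:330];b=cv2.imread("pics/scene0.png")[130:250,210:330]
a=cv2.resize(a,(420,450),interpolation=cv2.INTER_CUBIC);b=cv2.resize(b,(380,380),interpolation=cv2.INTER_CUBIC)
c=np.zeros((450,800,3),np.uint8);c[:,:420]=a;c[:380,420:]=b;cv2.imwrite("pics/crop0.png",c)
```

```text
(no output)
```

View pics/crop0.png

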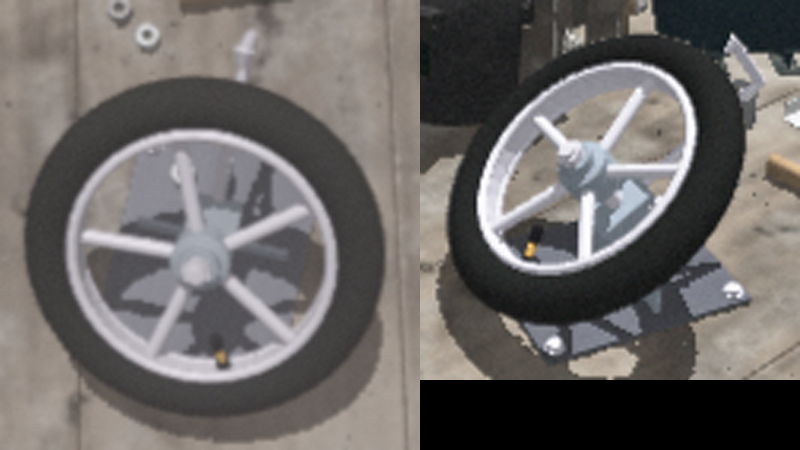

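The spoke ends, valve cap, axle end and pointer are clear in both crops. I'll triangulate the spoke ends and fit the wheel frame to them.

```bash
cat > h.py <<'E'
from rig import *
import cv2,numpy as np
from scipy.spatial.transform import Rotation as Rn
def P(f): return np.array([[f["fx"],0,f["cx"]],[0,f["fy"],f["cy"]],[0,0,1]])@np.c_[f["R"],f["t"]]
def tri(fa,fb,a,b):
    X=cv2.triangulatePoints(P(fa),P(fb),np.array(a,float).T,np.array(b,float).T); X=(X[:3]/X[3]).T
    return X
def proj(f,X):
    u=np.c_[X,np.ones(len(X))]@P(f).T; return u[:,:2]/u[:,2:]
def cr_t(a): return np.array(a)/3+[190,85]
def cr_s(b): return (np.array(b)-[420,0])*120/380+[210,130]
def kabsch(X,M):
    R,_=Rn.align_vectors(X-X.mean(0),M-M.mean(0)); c=X.mean(0)-R.apply(M.mean(0)); return R,c
E
python3 - <<'E'
from h import *
ft,fs=grab_frame("top"),grab_frame("scene")
names="s36 s108 s180 s252 s324 axle_end cap ptr".split()
a=cr_t([(290,340),(305,210),(183,155),(85,237),(152,352),(203,275),(217,343),(245,35)])
b=cr_s([(587,262),(688,170),(640,92),(540,120),(495,225),(567,150),(537,235),(735,40)])
X=tri(ft,fs,a,b)
e=np.abs(proj(ft,X)-a).max(1),np.abs(proj(fs,X)-b).max(1)
for n,x,e1,e2 in zip(names,X,*e): print(n,x.round(4),e1.round(1),e2.round(1))
an=np.radians([36,108,180,252,324]);M=np.c_[.115*np.cos(an),.115*np.sin(an),0*an]
R,c=kabsch(X[:5],M); m=R.as_matrix();print("c",c,m.round(3)); n=m[:,2]
print("tilt from level",np.degrees(np.arccos(n[2])),"yaw",np.degrees(np.arctan2(-n[1],-n[0])),"radii",np.linalg.norm(X[:5]-c,axis=1))
print("axle_end pred",c+.044*n)
psi=np.arctan2(-n[1],-n[0]);ax=np.array([np.cos(psi)*np.cos(.6109),np.sin(psi)*np.cos(.6109),np.sin(.6109)]);ay=np.cross(n,ax)
print("wheel angle",np.degrees(np.arctan2(m[:,0]@ay,m[:,0]@ax)))
p=X[7]-c;print("ptr in axle",p@ax,p@ay,p@n)
# tyre ellipses
for f,nm,box in((ft,"top",(190,100,330,235)),(fs,"scene",(212,135,318,235))):
    g=f["img"].max(2);mk=np.zeros_like(g);x0,y0,x1,y1=box;mk[y0:y1,x0:x1]=(g[y0:y1,x0:x1]<62)*255
    mk=cv2.morphologyEx(mk,cv2.MORPH_OPEN,np.ones((3,3)))
    cs,_=cv2.findContours(mk,cv2.RETR_EXTERNAL,cv2.CHAIN_APPROX_NONE);k=max(cs,key=len);print(nm,cv2.fitEllipse(cv2.convexHull(k)),"proj c",proj(f,c[None]))
E
```

```text
s36 [ 0.5208 -0.0267  0.1223] 0.7 0.9
s108 [ 0.6322 -0.0403  0.1875] 1.1 1.4
s180 [0.6773 0.0715 0.2054] 0.1 0.2
s252 [0.618  0.1649 0.1475] 0.3 0.3
s324 [0.514  0.1069 0.0894] 0.0 0.0
axle_end [0.5699 0.0567 0.1868] 0.6 0.7
cap [0.5188 0.0435 0.113 ] 0.1 0.1
ptr [0.7623 0.0184 0.2616] 1.7 1.9
c [0.59246862 0.05525856 0.15040046] [[-0.843  0.065 -0.534]
 [-0.164 -0.976  0.141]
 [-0.513  0.206  0.833]]
tilt from level 33.54467299755788 yaw -14.744382247331936 radii [0.11243836 0.10991465 0.10241276 0.11260332 0.11205088]
axle_end pred [0.56895543 0.0614466  0.18707249]
wheel angle -158.06568843863886
ptr in axle 0.20597521769141997 0.00755995462221863 -0.003244856232928431
top ((213.89505004882812, 146.3709259033203), (5.406398296356201, 17.211050033569336), 23.26548957824707) proj c [[257.68601055 171.58549865]]
scene ((262.97021484375, 157.12445068359375), (106.60554504394531, 154.55613708496094), 12.595788955688477) proj c [[262.59583355 184.39364513]]
```

```bash
cat >> h.py <<'E'
C=np.array([.593,.053,.150]);PSI=np.radians(-13.5);T=np.radians(35)
AX=np.array([np.cos(PSI)*np.cos(T),np.sin(PSI)*np.cos(T),np.sin(T)])
N=np.array([-np.sin(T)*np.cos(PSI),-np.sin(T)*np.sin(PSI),np.cos(T)]);AY=np.cross(N,AX)
def pt(phi,r,h): p=np.radians(phi);return C+r*(np.cos(p)*AX+np.sin(p)*AY)+h*N
def tool(sgn=1):
    x=-N;y=sgn*AY;return Rn.from_matrix(np.c_[x,y,np.cross(x,y)])
def rows(targets,R=None,s=None):
    s=s or get_state();R0=Rn.from_quat(s["orientation"])
    for t in targets:
        d=R0.inv().apply(np.array(t)-s["ee_pos"])/.06
        w=np.degrees((R0.inv()*(R or R0)).as_rotvec())/8
        print([-1]+d.round(2).tolist()+w.round(2).tolist())
E
python3 - <<'E'
from h import *
s=get_state();print(Rn.from_quat(s["orientation"]).as_matrix().round(2))
for g in(1,-1):
    rows([s["ee_pos"]+[0.05,-.1,.15],pt(-14,.07,.14)],tool(g)); print(tool(g).as_matrix().round(2))
print(pt(-14,.07,.14))
E
```

```text
[[-0.    0.33  0.95]
 [-0.    0.95 -0.33]
 [-1.   -0.   -0.  ]]
[-1, -2.5, -1.3, 1.33, -0.67, -4.37, 0.22]
[-1, -1.21, -7.51, 8.67, -0.67, -4.37, 0.22]
[[ 0.56  0.23  0.8 ]
 [-0.13  0.97 -0.19]
 [-0.82 -0.    0.57]]
[-1, -2.5, -1.3, 1.33, 20.82, 0.33, 6.57]
[-1, -1.21, -7.51, 8.67, 20.82, 0.33, 6.57]
[[ 0.56 -0.23 -0.8 ]
 [-0.13 -0.97  0.19]
 [-0.82  0.   -0.57]]
[0.56506484 0.04229091 0.303639  ]
```

```bash
python3 -m inch '[[-1,-2,0,0,0,0,0],[-1,-2,0,0,0,0,0],[-1,-2.5,-1.3,1.33,-0.3,-1,0],[-1,-1.8,-4.5,5,-0.67,-4.37,0.22],[-1,-1.8,-4.5,5,-0.67,-4.37,0.22],[-1,-1.8,-4.5,5,-0.67,-4.37,0.22],[-1,-1.8,-4.5,5,-0.67,-4.37,0.22],[-1,-1.8,-4.5,5,-0.67,-4.37,0.22]]'
python3 - <<'E'
from h import *
rows([pt(-14,.07,.14),pt(-14,.07,.06)],tool(1)); print(get_state()["joint_positions"].round(2))
E
```

```text
time_s: 1.2
ee_pos: [0.4004, 0.3111, 0.3416]
orientation: [0.055, 0.458, -0.103, 0.881]
ft_force: [0.9, 0.4, -0.0]
grip_width: 0.0002
[-1, 2.64, -3.72, 2.68, 0.0, 0.0, -0.01]
[-1, 3.98, -3.72, 2.68, 0.0, 0.0, -0.01]
[ 0.91 -0.46  1.85 -0.55  1.48 -0.45]
```

```bash
python3 -m inch '[[-1,1.5,-3.7,2.68,0,0,0],[-1,1.5,-3.7,2.68,0,0,0],[-1,1.5,-3.7,2.68,0,0,0],[-1,1.5,-3.72,2.68,0,0,0],[-1,1.5,-3.72,2.68,0,0,0],[-1,2.64,-3.72,2.68,0,0,0],[-1,2.64,-3.72,2.68,0,0,0],[-1,2.64,-3.72,2.68,0,0,0]]'
python3 - <<'E'
from h import *
rows([pt(-14,.07,.06),pt(-14,.07,-.015)],tool(1)); print(get_state()["joint_positions"].round(2))
f=grab_frame("wrist");cv2.imwrite("pics/w1.png",f["img"])
t=grab_frame("top")["img"][85:235,190:330];s=grab_frame("scene")["img"][110:250,200:330]
t=cv2.resize(t,None,fx=3,fy=3,interpolation=cv2.INTER_CUBIC)
s=cv2.resize(s,(380,409),interpolation=cv2.INTER_CUBIC);c=np.zeros((450,800,3),np.uint8);c[:,:420]=t;c[:409,420:]=s;cv2.imwrite("pics/c1.png",c)
E
```

```text
time_s: 2.2
ee_pos: [0.5644, 0.0436, 0.3044]
orientation: [0.055, 0.459, -0.104, 0.881]
ft_force: [-0.2, 0.3, 0.7]
grip_width: -0.0002
[-1, 1.35, -0.02, 0.01, -0.01, -0.0, -0.0]
[-1, 2.6, -0.02, 0.01, -0.01, -0.0, -0.0]
[ 0.14 -0.49  1.93 -0.23  1.13 -1.16]
```

View pics/w1.png

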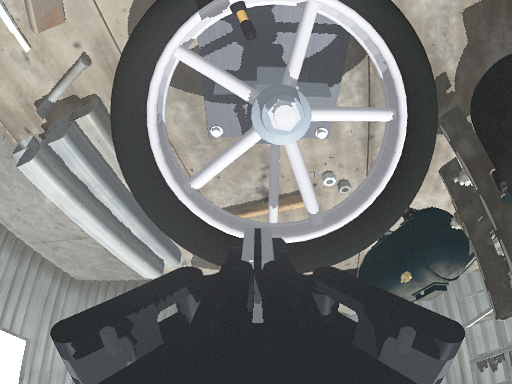

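The wrist view shows the wheel face-on but upside down. The valve is at (243,20), the hub at (282,115), and the pointer arm runs behind the wheel from (273,150) to (273,222). I'll cast rays onto the wheel plane.

```bash
cat >> h.py <<'E'
def ray(f,uv):
    d=(np.array(uv,float)-[f["cx"],f["cy"]])/f["fx"];r=np.linalg.norm(d,axis=1,keepdims=True)
    v=np.c_[d/r*np.sin(r),np.cos(r)];return -f["R"].T@f["t"],v@f["R"]
def onplane(f,uv,h=0):
    o,v=ray(f,uv);h=np.broadcast_to(h,len(v));k=(h-(o-C)@N)/(v@N);X=o+k[:,None]*v-C
    return np.c_[X@AX,X@AY]
E
python3 - <<'E'
from h import *
f=grab_frame("wrist");print(f["fx"],f["cx"],f["cy"],f["R"].round(2))
uv=[(190,187),(314,212),(394,117),(178,49),(287,118),(248,36),(237,4),(274,175),(272,220)]
q=onplane(f,uv,[0,0,0,0,.044,.020,.0,-.055,-.055])
for n,a in zip("s108 s180 s252 s36 axleend cap base arm arm".split(),q): print(n,(a*1000).round(1),np.degrees(np.arctan2(a[1],a[0])).round(1),np.hypot(*a).round(4))
# circle of rim/tyre boundary: dark tyre inner edge
o,_=ray(f,[(1,1)]);print("cam",o)
E
```

```text
297.3186396354542 257.27167462370295 191.8210796344547 [[ 0.23  0.97  0.  ]
 [ 0.61 -0.15  0.78]
 [ 0.76 -0.18 -0.63]]
s108 [ 75.6 -81. ] -47.0 0.1108
s180 [102.5  45.3] 23.8 0.1121
s252 [  1.7 126.3] 89.2 0.1263
s36 [-62.4 -89.3] -124.9 0.1089
axleend [ 6.4 10.8] 59.2 0.0126
cap [-67.1 -21.1] -162.5 0.0704
base [-106.   -32.3] -163.1 0.1108
arm [76.   6.6] 4.9 0.0763
arm [132.5   5. ] 2.1 0.1326
cam [0.43037396 0.07803863 0.38298372]
```

View pics/c1.png

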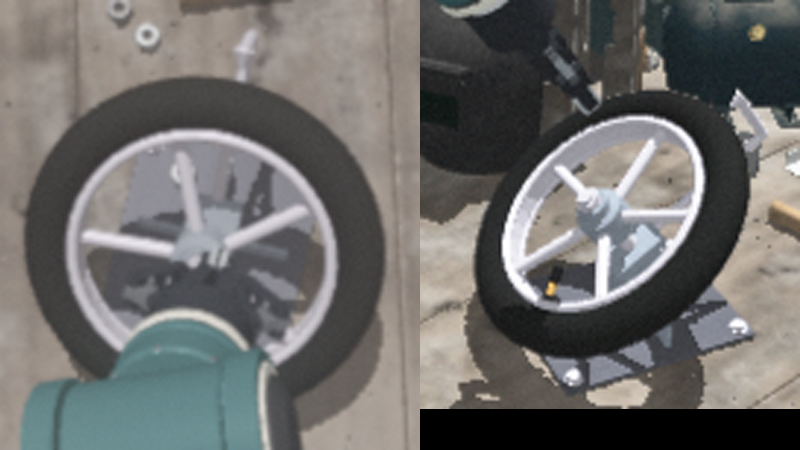

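```bash
sed -i 's/C=np.array(\[.593,.053,.150\])/C=np.array([.595,.058,.151])/' h.py
python3 - <<'E'
from h import *
rows([pt(-14,.07,.06),pt(-14,.07,-.015)]+[pt(p,.07,-.015) for p in range(-6,90,8)],tool(1))
E
```

```text
[-1, 1.37, 0.06, 0.01, -0.0, 0.01, -0.01]
[-1, 2.62, 0.06, 0.01, -0.0, 0.01, -0.01]
[-1, 2.62, 0.22, 0.04, -0.0, 0.01, -0.01]
[-1, 2.62, 0.38, 0.04, -0.0, 0.01, -0.01]
[-1, 2.62, 0.54, 0.03, -0.0, 0.01, -0.01]
[-1, 2.62, 0.7, -0.01, -0.0, 0.01, -0.01]
[-1, 2.62, 0.85, -0.07, -0.0, 0.01, -0.01]
[-1, 2.62, 0.99, -0.16, -0.0, 0.01, -0.01]
[-1, 2.62, 1.12, -0.26, -0.0, 0.01, -0.01]
[-1, 2.62, 1.23, -0.37, -0.0, 0.01, -0.01]
[-1, 2.62, 1.33, -0.51, -0.0, 0.01, -0.01]
[-1, 2.62, 1.4, -0.65, -0.0, 0.01, -0.01]
[-1, 2.62, 1.46, -0.8, -0.0, 0.01, -0.01]
[-1, 2.62, 1.49, -0.96, -0.0, 0.01, -0.01]
```

Insert first and check the force, then push.

```bash
python3 -m inch '[[-1,0.7,0.06,0,0,0,0],[-1,1.4,0.06,0,0,0,0],[-1,1.8,0.06,0,0,0,0],[-1,2.2,0.06,0,0,0,0],[-1,2.62,0.06,0,0,0,0],[-1,2.62,0.06,0,0,0,0]]' ; python3 -m inch '[[-1,0,0.16,0.03,0,0,0],[-1,0,0.32,0.03,0,0,0],[-1,0,0.48,0.02,0,0,0],[-1,0,0.64,-0.02,0,0,0],[-1,0,0.79,-0.08,0,0,0],[-1,0,0.79,-0.08,0,0,0]]'
python3 - <<'E'
from h import *
rows([pt(p,.07,-.015) for p in range(34,90,8)],tool(1))
E
```

```text
time_s: 3.15
ee_pos: [0.6528, 0.0264, 0.1744]
orientation: [0.055, 0.459, -0.104, 0.88]
ft_force: [-0.4, 0.5, -0.4]
grip_width: 0.0002
time_s: 3.9
ee_pos: [0.6603, 0.0742, 0.1734]
orientation: [0.055, 0.458, -0.104, 0.881]
ft_force: [0.9, -1.0, 0.6]
grip_width: -0.0001
[-1, -0.02, 0.14, -0.06, -0.0, 0.0, -0.01]
[-1, -0.02, 0.26, -0.16, -0.0, 0.0, -0.01]
[-1, -0.02, 0.38, -0.28, -0.0, 0.0, -0.01]
[-1, -0.02, 0.47, -0.41, -0.0, 0.0, -0.01]
[-1, -0.02, 0.55, -0.55, -0.0, 0.0, -0.01]
[-1, -0.02, 0.61, -0.71, -0.0, 0.0, -0.01]
[-1, -0.02, 0.64, -0.87, -0.0, 0.0, -0.01]
```

```bash
python3 -m inch '[[-1,0,0.14,-0.06,0,0,0],[-1,0,0.26,-0.16,0,0,0],[-1,0,0.38,-0.28,0,0,0],[-1,0,0.47,-0.41,0,0,0]]'
python3 - <<'E'
from h import *
f=grab_frame("wrist");cv2.imwrite("pics/w2.png",f["img"])
rows([pt(p,.07,-.015) for p in range(66,90,8)],tool(1))
E
```

```text
time_s: 4.4
ee_pos: [0.6477, 0.1051, 0.1596]
orientation: [0.055, 0.458, -0.104, 0.881]
ft_force: [4.2, -8.4, 0.5]
grip_width: 0.0001
[-1, -0.02, 0.09, -0.14, -0.01, 0.0, -0.01]
[-1, -0.02, 0.14, -0.29, -0.01, 0.0, -0.01]
[-1, -0.02, 0.18, -0.45, -0.01, 0.0, -0.01]
```

View pics/w2.png

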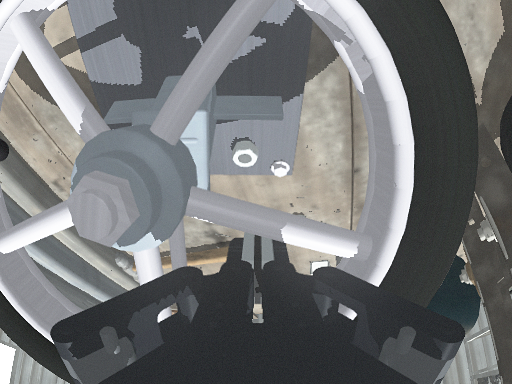

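The fingers are beside the pushed spoke, which runs from (200,205) to (350,243), and the push force is about 9 N. I'll measure the spoke angles.

```bash
cat >> h.py <<'E'
def spoke(f,a,b):
    q=onplane(f,[a,b]);d=q[1]-q[0];return np.degrees(np.arctan2(d[1],d[0])).round(1),(q*1000).round(0).tolist()
E
python3 - <<'E'
from h import *
f=grab_frame("wrist")
for n,a,b in(("s180",(200,205),(350,243)),("s252",(175,125),(258,2)),("s324",(95,125),(28,28))): print(n,spoke(f,a,b))
s=get_state();p=s["ee_pos"]-C;print(np.degrees(np.arctan2(p@AY,p@AX)),np.hypot(p@AY,p@AX))
E
```

```text
s180 (np.float64(74.4), [[10.0, 35.0], [30.0, 106.0]])
s252 (np.float64(146.1), [[-26.0, 25.0], [-80.0, 61.0]])
s324 (np.float64(-142.0), [[-29.0, -15.0], [-86.0, -60.0]])
57.93986431577623 0.06929516702065457
```

```bash
python3 -m inch '[[-1,0,0.09,-0.14,0,0,0],[-1,0,0.14,-0.29,0,0,0],[-1,0,0.18,-0.43,0,0,0],[-1,0,0.18,-0.43,0,0,0],[-1,0,0.08,-0.38,0,0,0],[-1,-0.8,0.0,-0.38,0,0,0],[-1,-1.6,0.0,-0.38,0,0,0],[-1,-1.6,0.0,-0.38,0,0,0]]'
python3 - <<'E'
from h import *
rows([pt(-11,.07,.08),pt(-11,.07,-.015)]+[pt(p,.07,-.015) for p in range(-3,95,8)],tool(1))
E
```

```text
time_s: 5.5
ee_pos: [0.5756, 0.1228, 0.2285]
orientation: [0.056, 0.456, -0.103, 0.882]
ft_force: [0.4, 0.2, -0.4]
grip_width: 0.0002
[-1, 0.05, -1.2, 0.87, -0.01, 0.03, -0.03]
[-1, 1.63, -1.2, 0.86, -0.01, 0.03, -0.03]
[-1, 1.63, -1.04, 0.88, -0.01, 0.03, -0.03]
[-1, 1.63, -0.88, 0.88, -0.01, 0.03, -0.03]
[-1, 1.63, -0.72, 0.85, -0.01, 0.03, -0.03]
[-1, 1.63, -0.56, 0.81, -0.01, 0.03, -0.03]
[-1, 1.63, -0.41, 0.74, -0.01, 0.03, -0.03]
[-1, 1.64, -0.28, 0.65, -0.01, 0.03, -0.03]
[-1, 1.64, -0.15, 0.54, -0.01, 0.03, -0.03]
[-1, 1.63, -0.05, 0.42, -0.01, 0.03, -0.03]
[-1, 1.63, 0.04, 0.28, -0.01, 0.03, -0.03]
[-1, 1.63, 0.11, 0.13, -0.01, 0.03, -0.03]
[-1, 1.63, 0.16, -0.02, -0.01, 0.03, -0.03]
[-1, 1.63, 0.18, -0.18, -0.01, 0.03, -0.03]
[-1, 1.63, 0.18, -0.35, -0.01, 0.03, -0.03]
```

```bash
python3 -m inch '[[-1,-0.4,-0.6,0.4,0,0,0],[-1,0,-1.2,0.87,0,0,0],[-1,0,-1.2,0.87,0,0,0],[-1,0,-1.2,0.87,0,0,0]]'
python3 - <<'E'
from h import *
f=grab_frame("wrist");cv2.imwrite("pics/w3.png",f["img"])
rows([pt(-11,.07,-.015)]+[pt(p,.07,-.015) for p in range(-3,95,8)])
E
```

```text
time_s: 6.0
ee_pos: [0.6003, 0.0421, 0.2529]
orientation: [0.055, 0.459, -0.105, 0.88]
ft_force: [0.9, 1.0, -0.0]
grip_width: -0.0001
[-1, 1.56, 0.01, 0.05, 0.0, 0.0, 0.0]
[-1, 1.56, 0.17, 0.07, 0.0, 0.0, 0.0]
[-1, 1.56, 0.33, 0.07, 0.0, 0.0, 0.0]
[-1, 1.56, 0.49, 0.04, 0.0, 0.0, 0.0]
[-1, 1.56, 0.65, -0.0, 0.0, 0.0, 0.0]
[-1, 1.56, 0.79, -0.07, 0.0, 0.0, 0.0]
[-1, 1.56, 0.93, -0.16, 0.0, 0.0, 0.0]
[-1, 1.56, 1.05, -0.27, 0.0, 0.0, 0.0]
[-1, 1.56, 1.16, -0.39, 0.0, 0.0, 0.0]
[-1, 1.56, 1.25, -0.53, 0.0, 0.0, 0.0]
[-1, 1.56, 1.32, -0.67, 0.0, 0.0, 0.0]
[-1, 1.56, 1.36, -0.83, 0.0, 0.0, 0.0]
[-1, 1.56, 1.39, -0.99, 0.0, 0.0, 0.0]
[-1, 1.56, 1.39, -1.15, 0.0, 0.0, 0.0]
```

View pics/w3.png

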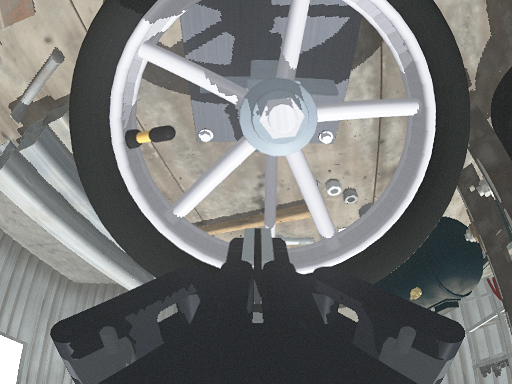

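The valve is at (150,136), close to −84°, and the fingers sit over the gap between the spokes ending at (180,215) and (325,235). Next comes the second push, on the next spoke.

```bash
python3 -m inch '[[-1,0.5,0.01,0.05,0,0,0],[-1,1.0,0.01,0.05,0,0,0],[-1,1.56,0.01,0.05,0,0,0],[-1,1.56,0.17,0.07,0,0,0],[-1,1.56,0.33,0.07,0,0,0],[-1,1.56,0.49,0.04,0,0,0],[-1,1.56,0.65,0,0,0,0],[-1,1.56,0.79,-0.07,0,0,0]]';python3 -m inch '[[-1,0,0.14,-0.09,0,0,0],[-1,0,0.26,-0.2,0,0,0],[-1,0,0.37,-0.32,0,0,0],[-1,0,0.46,-0.46,0,0,0],[-1,0,0.53,-0.6,0,0,0],[-1,0,0.55,-0.68,0,0,0],[-1,0,0.57,-0.76,0,0,0],[-1,0,0.57,-0.76,0,0,0]]';  python3 - <<'E'
from h import *
f=grab_frame("wrist");cv2.imwrite("pics/w4.png",f["img"])
s=get_state();p=s["ee_pos"]-C;print(np.degrees(np.arctan2(p@AY,p@AX)),np.hypot(p@AY,p@AX))
rows([pt(p,.07,-.015) for p in range(84,96,2)])
E
```

```text
time_s: 7.05
ee_pos: [0.6602, 0.0774, 0.1766]
orientation: [0.054, 0.458, -0.104, 0.881]
ft_force: [1.3, -9.4, -0.6]
grip_width: 0.0002
time_s: 8.05
ee_pos: [0.6321, 0.1199, 0.1509]
orientation: [0.055, 0.457, -0.103, 0.882]
ft_force: [0.4, -0.8, 2.5]
grip_width: -0.0003
75.62543192286876 0.07099170715016216
[-1, 0.04, 0.01, -0.17, 0.0, 0.0, 0.0]
[-1, 0.04, 0.02, -0.21, 0.0, 0.0, 0.0]
[-1, 0.04, 0.02, -0.25, 0.0, 0.0, 0.0]
[-1, 0.04, 0.02, -0.29, 0.0, 0.0, 0.0]
[-1, 0.04, 0.02, -0.33, 0.0, 0.0, 0.0]
[-1, 0.04, 0.02, -0.38, 0.0, 0.0, 0.0]
```

View pics/w4.png

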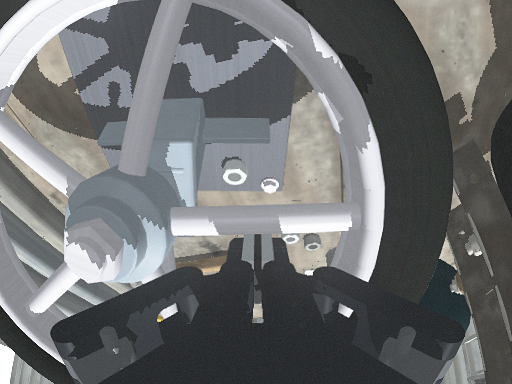

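The pushed spoke runs from (175,221) to (352,216), and the next one runs up from (135,170) to (178,5). I'll measure before the last nudge.

Run:
```python
from h import *
f=grab_frame("wrist")
for n,a,b in(("s108",(175,221),(352,216)),("s180",(135,170),(178,5)),("s252",(75,182),(3,125))): print(n,spoke(f,a,b))
```

```text
s108 (np.float64(91.5), [[0.0, 31.0], [-2.0, 116.0]])
s180 (np.float64(163.5), [[-25.0, 13.0], [-101.0, 36.0]])
s252 (np.float64(-123.7), [[-20.0, -23.0], [-55.0, -75.0]])
```

```bash
python3 -m inch '[[-1,0.02,0,-0.05,0,0,0],[-1,0.02,0.01,-0.1,0,0,0],[-1,0.03,0.01,-0.15,0,0,0],[-1,0.03,0.02,-0.2,0,0,0],[-1,0.03,0.02,-0.25,0,0,0],[-1,0.03,0.02,-0.28,0,0,0],[-1,0.03,0.02,-0.28,0,0,0],[-1,0.03,0.02,-0.28,0,0,0]]';  python3 - <<'E'
from h import *
f=grab_frame("wrist");cv2.imwrite("pics/w5.png",f["img"])
s=get_state();p=s["ee_pos"]-C;print(np.degrees(np.arctan2(p@AY,p@AX)),np.hypot(p@AY,p@AX))
E
```

```text
time_s: 9.15
ee_pos: [0.6205, 0.1234, 0.1394]
orientation: [0.055, 0.457, -0.104, 0.881]
ft_force: [2.7, -1.0, 6.4]
grip_width: -0.0003
89.01740924445112 0.06952448953026549
```

View pics/w5.png

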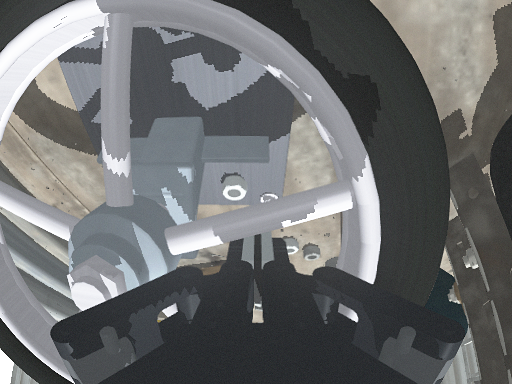

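The pushed spoke now runs from (172,241) to (348,193), and spoke 180 is nearly vertical at x≈117.

Run:
```python
from h import *
f=grab_frame("wrist")
for n,a,b in(("s108",(172,241),(348,193)),("s180",(118,205),(118,15)),("s252",(68,231),(2,193))): print(n,spoke(f,a,b))
rows([pt(90,.07,-.015),pt(92,.07,-.015),pt(86,.068,-.015),pt(86,.068,.08)])
```

```text
s108 (np.float64(106.1), [[-7.0, 30.0], [-31.0, 113.0]])
s180 (np.float64(177.3), [[-25.0, 3.0], [-116.0, 8.0]])
s252 (np.float64(-113.2), [[-10.0, -32.0], [-31.0, -82.0]])
[-1, -0.0, 0.01, -0.02, 0.0, 0.0, 0.0]
[-1, -0.0, 0.01, -0.06, 0.0, 0.0, 0.0]
[-1, -0.0, -0.03, 0.06, 0.0, 0.0, 0.0]
[-1, -1.58, -0.02, 0.06, 0.0, 0.0, 0.0]
```

```bash
python3 -m inch '[[-1,0,0.01,-0.02,0,0,0],[-1,0,0.01,-0.045,0,0,0],[-1,0,0.01,-0.045,0,0,0],[-1,0,-0.02,0.06,0,0,0],[-1,0,-0.03,0.1,0,0,0],[-1,-0.8,-0.03,0.08,0,0,0],[-1,-1.8,-0.03,0.08,0,0,0],[-1,-1.8,-0.03,0.08,0,0,0]]';  python3 - <<'E'
from h import *
rows([pt(0,.24,.22)],tool(1))
E
```

```text
time_s: 10.25
ee_pos: [0.5627, 0.1356, 0.234]
orientation: [0.056, 0.456, -0.103, 0.882]
ft_force: [0.6, 0.5, 0.5]
grip_width: 0.0006
[-1, -2.04, -1.12, 3.9, -0.01, 0.04, -0.03]
```

```bash
python3 -m inch '[[-1,-2.04,-0.3,0.3,0,0,0],[-1,-2.04,-0.3,0.3,0,0,0],[-1,-2.04,-0.3,0.3,0,0,0],[-1,-2.04,-1.12,3.9,0,0,0],[-1,-2.04,-1.12,3.9,0,0,0],[-1,-2.04,-1.12,3.9,0,0,0],[-1,-2.04,-1.12,3.9,0,0,0],[-1,-2.04,-1.12,3.9,0,0,0]]';  python3 - <<'E'
from h import *
f=grab_frame("wrist");cv2.imwrite("pics/w6.png",cv2.resize(f["img"],(800,600),interpolation=cv2.INTER_CUBIC));print(get_state()["joint_positions"])
E
```

```text
time_s: 11.25
ee_pos: [0.6673, 0.0393, 0.4619]
orientation: [0.055, 0.459, -0.105, 0.88]
ft_force: [-0.1, -0.6, -0.5]
grip_width: -0.0
[ 0.10491181 -0.2289116   1.48651104 -0.19941662  1.30850025 -1.23376674]
```

View pics/w6.png

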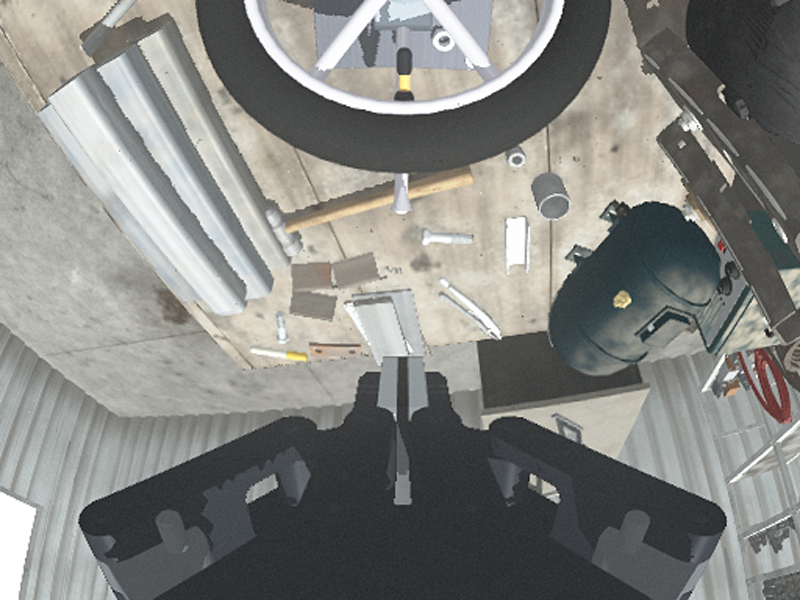

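Valve at about (404,75) and pointer at about (401,190) in the 800-pixel picture are nearly in line. I'll back off so the whole wheel and the pointer are in one view for a precise check.

```bash
python3 -m inch '[[-1,-0.7,0,-1,0,0,0],[-1,-0.7,0,-2,0,0,0],[-1,-0.7,0,-2,0,0,0],[-1,-0.7,0,-2,0,0,0],[-1,-0.7,0,-2,0,0,0],[-1,-0.7,0,-2,0,0,0]]';  python3 - <<'E'
from h import *
f=grab_frame("wrist");np.save("w7.npy",f["img"]);im=f["img"][:290,60:460]
cv2.imwrite("pics/w7.png",cv2.resize(im,(800,580),interpolation=cv2.INTER_CUBIC))
hs=cv2.cvtColor(f["img"],cv2.COLOR_BGR2HSV);m=cv2.inRange(hs,(18,120,120),(32,255,255));n,l,st,ce=cv2.connectedComponentsWithStats(m);print([(a[4],c.round(1).tolist()) for a,c in zip(st[1:],ce[1:]) if a[4]>4])
E
```

```text
time_s: 12.05
ee_pos: [0.5471, 0.0692, 0.4289]
orientation: [0.055, 0.459, -0.104, 0.881]
ft_force: [-0.6, 1.4, 0.4]
grip_width: 0.0001
[(np.int32(8), [255.1, 149.5]), (np.int32(39), [193.8, 252.3])]
```

View pics/w7.png

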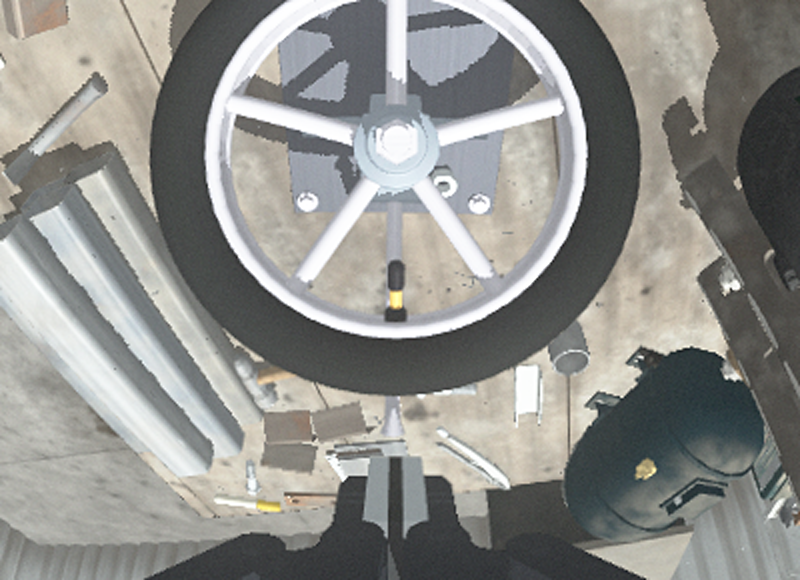

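The view is face-on. In the enlarged crop the hub is at (397,140), the valve at (397,270–320) and the pointer at (391–393,400–430). The spoke ends give a precise angle.

Run:
```python
from h import *
f=grab_frame("wrist");c=lambda *p:[(u/2+60,v/2) for u,v in p]
q=onplane(f,c((303,277),(490,273),(397,5),(231,105),(565,103)))
print((q*1000).round(1))
for n,k,a,b in(("36",36,(375,190),(303,277)),("324",324,(418,185),(490,273)),("180",180,(397,100),(397,5)),("108",108,(440,135),(565,103)),("252",252,(350,133),(231,105))):
    s=spoke(f,*c(a,b)); print(n,s[0],(s[0]-k+180)%360-180)
h=onplane(f,c((397,136),(397,268),(396,318),(392,395),(393,430),(396,230)),[.044,.02,0,0,0,-.055])
print("axle end, cap, base, ptr tip, ptr, arm",(h*1000).round(1))
# pointer column by contrast, rows
g=f["img"].astype(int).mean(2)
for r in range(198,220,3): print(r,g[r,246:268].round().astype(int))
```

```text
[[  88.2  -60.1]
 [  85.7   66. ]
 [-100.     3.6]
 [ -32.4 -108.4]
 [ -33.9  117.1]]
36 -40.3 -76.3
324 39.8 75.80000000000001
180 179.9 -0.09999999999999432
108 107.5 -0.5
252 -106.5 1.5
axle end, cap, base, ptr tip, ptr, arm [[  0.2   3.2]
 [ 81.2   3.2]
 [116.8   2.5]
 [171.3  -0.3]
 [197.4   0.3]
 [ 58.2   2.8]]
198 [187 180 180 179 178 171 164 152 151 146 145 146 171 217 162 157 158 151
 155 159 154 160]
201 [196 193 194 192 189 182 173 160 159 156 157 159 159 164 182 178 175 175
 174 180 171 164]
204 [207 207 207 208 206 198 184 157 155 164 183 183 151 163 185 186 179 169
 153 147 142 141]
207 [211 214 210 207 205 203 175 156 161 192 228 230 210 164 193 170 137 132
 136 131 129 126]
210 [205 202 188 166 164 197 177 168 190 220 226 226 214 202 192 209 202 190
 176 166 168 176]
213 [132 143 177 214 207 175 167 184 206 222 230 225 222 208 203 193 217 214
 215 213 214 213]
216 [211 211 210 203 177 163 176 190 214 225 227 224 223 217 202 189 193 214
 212 212 212 212]
219 [199 203 205 203 204 206 207 209 213 214 217 213 214 218 207 174 218 219
 219 218 215 211]
```

The valve measures within about 1° of the pointer and the hand is clear, so I'm handing the job in.

```bash
python3 -c "
from rig import *
s=get_state();print(s['time_s'],s['ft_force']);print(finish_job())"
```

```text
12.15 [ 0.37902281 -0.14339444  0.38334352]
the job is handed in; nothing more can be done
None
```

The valve stem is at the top of the wheel, in line with the pointer to within about 1°, and the job is handed in at 12.2 s of the 61 s allowed.

- **Pushes:** I turned the wheel about 158° anticlockwise with the closed fingertips. The first push was on the spoke opposite the valve, the second on the next spoke (108°), with the hand lifted out in between. I paused during the second push to measure, then nudged the last degrees slowly. The readings at the end of each move never went above about 10 N at the wrist.
- **Last wrist-camera check, with the hand about 0.25 m clear:** The valve sat between −0.5° and 0° in my estimated frame. The spokes averaged about 0°, though single readings ran up to 1.5° off, and the two spokes beside the valve each read about 4° wide, evenly on both sides. The pointer read about −0.9°. So the valve and pointer disagree by about 0.5–1°, which is within my picking accuracy, and I left it uncorrected.
- **Bystanders and rest:** I saw no contact with the things lying around, but I did not measure their positions again. I did not check the wheel at rest over a span of time either; its angle comes from the single view before hand-in.

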